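# Offer up a block heel over the shoe's heel seat

## Task

The block heel that has toppled onto its flat front in the tray belongs to the shoe standing sole-up on the lasting jack, whose heel seat is already glued and grabs at the first touch. Turn that heel seat face down, carry it across the row of bottle, tool block and jar without touching them, and finish still holding it, level and at rest just above the heel seat, no more than about a centimetre clear: its round back over the round back of the sole, its flat front towards the toe. Nothing may touch the shoe or the jack, the other things stay where they stand, and you do not let go: the program ends with the heel held there, ready to be pressed on.

Things in the scene. Friction and masses are not known exactly. Their poses are not given: they have to be found in the camera images.
- heel: The toppled block heel, brown stacked leather, D-shaped, 50 mm wide, 55 long, 55 high, about 90 g. Origin: centre of its bare seat face (which goes on the shoe). z axis: from the seat face to the black rubber tread end. x axis: to the flat front, 27.5 mm off; the round back is 27.5 mm behind, sloping in 7 mm to the tread. Sides y = +25 and -25 mm are flat from x = -2.5 mm to the front.
- heel_front (a point): Middle of the front edge of that heel's seat face (27.5 mm from its origin along its x axis). At the start the heel lies on its flat front, its z axis level and pointing away from the robot and to its left (0.2 to 0.95 rad from world x towards y), with at least 35 mm of free room beside each of its two sides.
- tray: Low wooden tray, 160 x 380 mm outside, fixed to the bench, walls 8 mm thick with their top 18 mm above the bench; its inside floor is 8 mm above the bench. Origin: centre of its underside; its y axis runs along the row of three heels (about 105 mm apart), its x axis away from the robot and to its left.
- jack: Iron lasting jack bolted to the bench, with a burgundy shoe on its last, sole up; fixed. Origin on the bench straight below the centre of the heel seat; z up, x towards the toe. The round base (124 mm across) is centred 15 mm ahead of the origin, the toe ends 212 mm ahead. The shoe is up to 90 mm wide.
- heel_seat (a point): Centre of the glued heel seat, the level patch of tan sole at the shoe's heel, 180 mm above the bench. Axes: x towards the toe, z up. Same D outline as the heel's seat face: 50 mm wide, from the round back of the sole 27.5 mm behind to a scored line 27.5 mm ahead. Ahead of that line the sole climbs, to 46 mm above the seat at 135 mm ahead.
- low_heel: Another block heel, standing in the tray: 60 mm wide (y), 64 mm long (x), 32 mm high. Origin at the centre of its underside.
- tall_heel: Another block heel, standing in the tray: 46 mm wide (y), 48 mm long (x), 72 mm high. Origin at the centre of its underside.
- tool_block: Wooden tool block fixed to the bench between tray and jack, 130 mm (x) by 50 mm (y), 65 mm high, with four awls and drivers standing in it, their handles reaching 174 mm above the bench. Origin at the centre of its underside.
- dye_bottle: Standing white bottle, 58 mm across and 168 mm high, at the robot's end of the tool block. Origin at the centre of its underside.
- glue_jar: Standing white jar with black lid, 82 mm across and 112 mm high, at the far end of the tool block. Origin at the centre of its underside.
Not all that is in view belongs to the job. What is shaped like the heel but blue, green or red is not meant.

How it is judged (in metres and radians):
At the end, for the whole second after the job is handed in: Heel held by the fingers at rest, seat face down, level within 0.1 rad, 2 to 14 mm above the heel seat, centred within 6 mm, flat front to the toe within 0.14 rad, touching neither shoe nor jack; the other heels, bottle and jar within 20 mm of where they stood (horizontal distance between heel and heel_seat below 0.006 m and angle between the x axis of heel and the x axis of heel_seat, either way round below 0.14 rad and x of heel_front in the frame of heel_seat above 0.015 m and angle between heel's own z axis and vertical below 0.1 rad and z of heel in the frame of heel_seat between 0.002 and 0.014 m and contact force between heel and jack below 0.05 N and contact force between the fingers and heel above 1 N and linear speed of heel below 0.015 m/s and angular speed of heel below 0.1 rad/s and distance of each of low_heel, tall_heel, dye_bottle, glue_jar from where it was at the start of the episode below 0.02 m); the arm keeps its last pose, push and grip.
It fails at once if something touched the shoe or the jack (contact force between jack and anything else above 0.5 N).
It fails at once if something touched the tool block (contact force between tool_block and anything else above 1 N).
It fails at once if the bottle or the jar was touched (contact force between any of the arm, the fingers, heel and dye_bottle above 1 N or contact force between any of the arm, the fingers, heel and glue_jar above 1 N).
It fails at once if one of the other heels was shoved or knocked over (distance of any of low_heel, tall_heel from where it was at the start of the episode above 0.02 m or angle between any of low_heel, tall_heel's own z axis and vertical above 0.3 rad).
It also fails if it takes over 72 s, if anything falls off the work surface, if the arm or the gripper's body presses on something with over 40 N, if the wrist force passes 120 N, or if a joint passes its speed limit or range.

## Robot

A 6-joint arm with a two-finger parallel gripper is mounted at the origin on the work surface. World frame = base frame: x ahead of the robot, y to its left, z up, the work surface at z = 0. Lengths are in m, angles in degrees, forces in N, time in s.
With the tool pointing down it reaches from about 0.375 to 0.9 m from the base axis. Payload 3.1 kg.
Tool frame: the origin (TCP) lies between the finger pads; the fingertips stand 11 mm ahead of it and the grasp point (between the pads) lies 8 mm behind it; z points along the fingers, y is the line along which they close (so a half turn about z gives the same grasp; the last joint's range is limited). The gripper opens to 87 mm and grips with 3 to 60 N. Pads are 19 mm wide; open, the fingers measure 117 mm over their backs; the gripper's body (75 mm by 190 mm) begins 51 mm behind the grasp point.
Start: joints at [64.143, 30.224, 82.088, -0, 67.689, -10.227], TCP at [0.168, 0.602, 0.234] pointing down, gripper open.
Joint ranges: [-176.69, 176.69], [-43.24, 126.21], [12.49, 139.97], [-82, 262], [0, 151.66], [-163.58, 163.58]. Speed limits (degrees/s): [159.86, 159.86, 180, 180, 180, 180].

## Interface

Orientations are given as a 3x3 rotation matrix whose columns are the frame's x, y, z axes.
In Python, from rig import bot, viewer, workorder, models gives the robot as it stands.
- The arm moves only by the shell command python3 -m jog 'ROWS'. ROWS is JSON, a list of rows, each a list of 7 numbers: the opening, from 0 (shut) to 1 (fully open), then the shift along the tool's x, y, z in m, then the turn, a rotation vector about the tool's x, y, z in degrees. In form: [[claw, x, y, z, ax, ay, az], ...]. A call has 1 to 20 rows; each row is the pose to reach, as a shift and turn from the pose commanded when the call began, along the tool's axes at that moment; what a row does not reach only later rows make up. A row lasts 1/8 s, in which the tool goes at most 62.5 mm and 10.7 degrees, less where a joint would pass 70% of its speed; a pose out of reach is approached as far as the arm can. A call with a gripper value outside its range is refused whole. The fingers move at their own pace and stop on an object; the grip force is fixed at half the most. Time passes only in rows, so rows that repeat a pose let the fingers close. It gives the time, the measured TCP pose, the force, the opening and the grip force at its end, in the units of the state.
- bot.read_state(): the state, without advancing time (a new reading comes with each control period).
- viewer.capture(name): name is "side" or "top" or "wrist"; returns (picture, depth): 384x512x3 uint8, blue, green, red; 384x512 float32, m along the optical axis (not along the pixel's ray), 0 where there is no reading.
- viewer.camera_info(name): a dict with "fx", "fy", "cx", "cy" (pixels), "world_to_cam" (4x4, takes a point from world to camera coordinates). Camera axes: x right, y down, z forward; pixel columns grow to the right and rows downward; lengths in m; the calibration is good to about 2 mm. A picture is of the moment at which its call begins: read the wrist's pose just before it. camera_info takes no time and is no camera call; for the wrist camera it gives the pose at the moment of the call.
- workorder.hand_in(): hands the job in; it is judged then, once.
Trained networks look in the newest picture that a camera, given by its name, has taken for a name from the list of things; names that differ only in an ending like _2 or _b are one class to them, and where a whole thing is asked for, a point or a joint stands for the part that bears it (a point fixed in the world has none). Each returns a list of dicts, best first, with "p" (0 to 1); they miss things now and then, are a little off and sometimes report something else, mostly with a low value. They report only what shows in the picture. A call takes as long as a camera call. They do not tell look-alikes from the thing itself.
- models.outline_of(camera, thing): "mask" (384x512 bool, what is visible of it).
- models.tip_of(camera, thing): "xyz" ([x, y, z] in m, in world coordinates, good to about 4 mm: a listed point, or the origin of a listed thing).
The state is a dict: "time_s": time; "joint_positions": joint angles; "qvel": joint speeds; "tau": joint torques, N m; "position": TCP position; "tcp_rot": TCP orientation; "force": force on the tool from outside, world axes, zero at the start; "moment": the same for the moment, N m; "opening": opening from 0.0 (shut) to 1.0 (fully open); "grasp_force": force on a finger pad.
Only numpy, scipy, OpenCV 4.12 (cv2) and the standard library are available. Lean on these libraries where they do the work, as an engineer would, in place of code of your own. Each camera call takes 0.05 s, during which the arm holds its last target. There are 200 camera calls.

## Working session

There is one attempt and no reset: what is moved stays moved. The work goes in short steps, Python scripts to look and compute and a shell command to move; the robot and the scene stay as the last step left them, time stands still between calls to the robot, and variables do not carry over. Pictures are saved under pics/ and viewed, at most 12 in all, crops included, and the job is handed in when it is done.

```bash
mkdir -p pics; ls; cat > h.py <<'E'
import numpy as np, cv2
from rig import bot, viewer, workorder, models
def cloud(cam,d,info):
    v,u=np.mgrid[:384,:512]
    P=np.stack([(u-info['cx'])/info['fx']*d,(v-info['cy'])/info['fy']*d,d],-1)
    T=np.linalg.inv(info['world_to_cam'])
    W=P@T[:3,:3].T+T[:3,3]; W[d<=0]=np.nan
    return W
def proj(info,p):
    T=info['world_to_cam'];c=T[:3,:3]@np.array(p)+T[:3,3]
    return info['fx']*c[0]/c[2]+info['cx'],info['fy']*c[1]/c[2]+info['cy']
E
python3 - <<'E'
from h import *
ims=[]
for c in ['side','top','wrist']:
    info=viewer.camera_info(c)
    im,d=viewer.capture(c); np.savez(f'{c}0.npz',im=im,d=d,W=cloud(c,d,info)); cv2.imwrite(f'pics/{c}0.png',im)
    T=np.linalg.inv(info['world_to_cam']);print(c,T[:3,3].round(3),T[:3,2].round(2),info['fx'])
    for t in ['heel','heel_front','heel_seat','jack','tray','low_heel','tall_heel','tool_block','dye_bottle','glue_jar']:
        print(c,t,[(np.round(r['xyz'],3).tolist(),round(r['p'],2),np.round(proj(info,r['xyz'])).tolist()) for r in models.tip_of(c,t)[:3]])
E
```

```text
pics
side [-0.011 -1.092  0.808] [ 0.33  0.8  -0.5 ] 487.4851609938163
side heel [([0.17, -0.331, 0.026], 0.93, [194.0, 329.0]), ([0.374, 0.241, 0.029], 0.92, [202.0, 190.0]), ([0.474, -0.099, 0.036], 0.89, [275.0, 236.0])]
side heel_front [([0.173, -0.332, 0.006], 0.94, [196.0, 335.0]), ([0.485, -0.099, 0.007], 0.93, [278.0, 244.0]), ([0.278, -0.205, -0.0], 0.92, [221.0, 289.0])]
side heel_seat [([0.497, 0.288, 0.18], 0.83, [230.0, 136.0])]
side jack [([0.494, 0.292, -0.004], 0.79, [231.0, 185.0]), ([0.524, -0.197, 0.004], 0.72, [307.0, 261.0])]
side tray [([0.532, -0.185, -0.0], 0.62, [307.0, 259.0])]
side low_heel [([0.521, -0.197, 0.005], 0.98, [306.0, 261.0])]
side tall_heel [([0.596, -0.278, 0.011], 0.81, [347.0, 270.0]), ([0.679, 0.128, -0.005], 0.18, [301.0, 196.0])]
side tool_block [([0.539, 0.1, -0.001], 0.82, [266.0, 208.0])]
side dye_bottle [([0.417, 0.114, -0.004], 0.75, [228.0, 215.0])]
side glue_jar [([0.679, 0.125, 0.002], 0.79, [302.0, 195.0])]
top [ 0.226 -0.007  1.139] [ 0.21  0.   -0.98] 384.8058164775898
top heel [([0.372, 0.234, 0.03], 0.78, [173.0, 211.0]), ([0
[... 368 characters left out ...]
p tray [([0.532, -0.188, 0.002], 0.88, [315.0, 160.0]), ([0.591, -0.273, 0.01], 0.36, [342.0, 140.0])]
top low_heel [([0.528, -0.201, 0.008], 0.88, [319.0, 160.0]), ([0.494, 0.29, 0.178], 0.37, [141.0, 157.0])]
top tall_heel [([0.592, -0.275, 0.01], 0.53, [343.0, 140.0])]
top tool_block [([0.536, 0.1, -0.002], 0.57, [220.0, 159.0])]
top dye_bottle [([0.411, 0.116, -0.001], 0.84, [215.0, 200.0])]
top glue_jar [([0.678, 0.128, -0.002], 0.87, [212.0, 116.0])]
wrist [0.104 0.62  0.386] [ 0.24 -0.07 -0.97] 323.0571781504076
wrist heel []
wrist heel_front []
wrist heel_seat []
wrist jack []
wrist tray []
wrist low_heel []
wrist tall_heel []
wrist tool_block []
wrist dye_bottle []
wrist glue_jar []
```

```bash
python3 - <<'E'
from h import *
a=np.load('side0.npz')['im'];b=np.load('top0.npz')['im']
cv2.imwrite('pics/top0b.png',cv2.resize(b,(800,600)))
# close crops of the heel
ca=cv2.resize(a[190:310,215:375],(400,300),interpolation=cv2.INTER_CUBIC);cb=cv2.resize(b[110:230,235:395],(400,300),interpolation=cv2.INTER_CUBIC)
cv2.imwrite('pics/crop.png',np.hstack([ca,cb]))
W=np.load('top0.npz')['W']; im=b
# heel points from top + side
for c in ['top','side']:
    W=np.load(c+'0.npz')['W']
    m=(np.abs(W[...,0]-.485)<.08)&(np.abs(W[...,1]+.1)<.06)&(W[...,2]>.03)&(W[...,2]<.1)
    Q=W[m];print(c,len(Q),np.nanmin(Q,0).round(3),np.nanmax(Q,0).round(3))
    t=Q[Q[:,2]>np.percentile(Q[:,2],30)]
    r=cv2.minAreaRect(Q[:,:2].astype(np.float32)*1000);print(r, 'floor',np.nanmedian(W[(np.abs(W[...,0]-.485)<.1)&(np.abs(W[...,1]+.15)<.1)&(W[...,2]<.016)&(W[...,2]>.004)][:,2]))
# seat
    s=(np.abs(W[...,0]-.497)<.06)&(np.abs(W[...,1]-.29)<.06)&(W[...,2]>.165)
    print('seat',np.nanmedian(W[s][:,2]),s.sum())
# obstacle heights
    for n,(x,y,rr) in dict(bottle=(.414,.115,.06),tools=(.537,.1,.06),jar=(.678,.127,.06)).items():
        q=W[(np.hypot(W[...,0]-x,W[...,1]-y)<rr)];print(n,np.nanpercentile(q[:,2],99.5).round(3))
E
```

```text
top 356 [ 0.465 -0.16   0.031] [ 0.536 -0.047  0.068]
((515.6597290039062, -106.8001937866211), (56.623348236083984, 112.22579956054688), 28.518409729003906) floor 0.008249606880259774
seat 0.18143809591937315 716
bottle 0.17
tools 0.176
jar 0.116
side 362 [ 0.47  -0.158  0.03 ] [ 0.545 -0.054  0.065]
((521.6405639648438, -107.488037109375), (64.74506378173828, 109.20922088623047), 30.338809967041016) floor 0.01004342155510296
seat 0.1828466690426535 300
bottle 0.17
tools 0.175
jar 0.117
```

View pics/top0b.png

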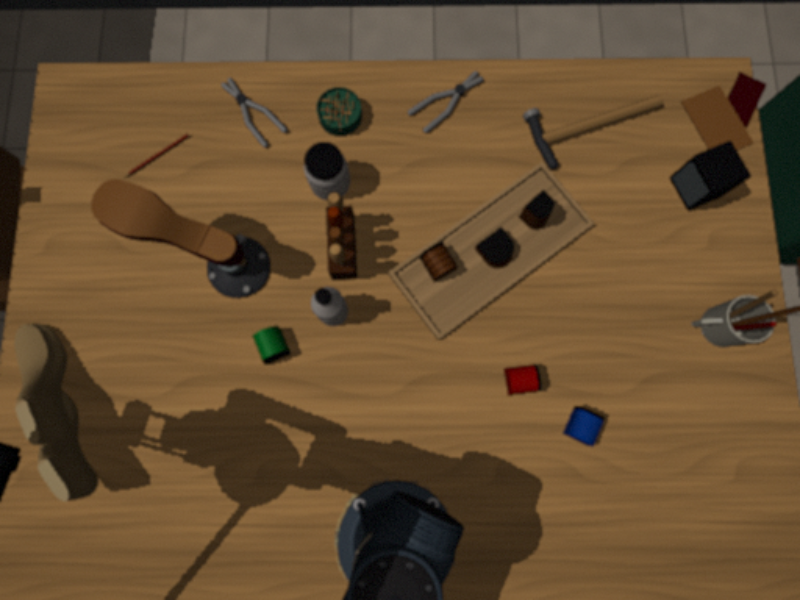

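View pics/crop.png

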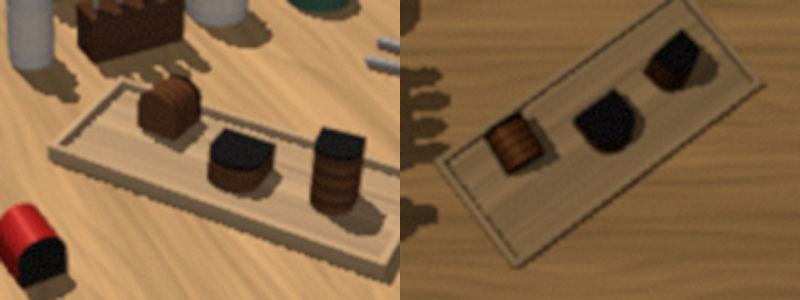

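View pics/side0.png

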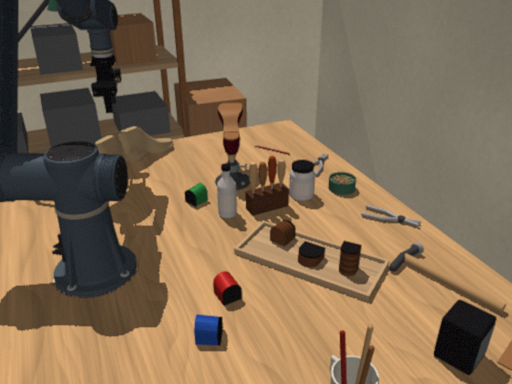

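The brown toppled heel, at top (281,167) and side (283,232), fits the description. The look-alikes are green top (173,220), red (335,243) and blue (374,272), and the low and tall heels stand upright at (319,160) and (343,140). The crop shows the brown heel in the tray's left end with its round back up and the tread pointing away. Next I'll measure its axis, the toe direction and the hand shape.

```bash
python3 - <<'E'
from h import *
s=bot.read_state();R=np.array(s['tcp_rot']);p=np.array(s['position']);print(R.round(3),s['opening'])
T=np.linalg.inv(viewer.camera_info('wrist')['world_to_cam']);print('wristcam in tool',(R.T@(T[:3,3]-p)).round(3),(R.T@T[:3,2]).round(2))
for c in ['side','top']:
    W=np.load(c+'0.npz')['W'];info=viewer.camera_info(c)
    Q=(W-p)@R; m=(np.linalg.norm(W-p,axis=-1)<.3)&(W[...,2]>.15);q=Q[m]
    for a in np.arange(-.25,.03,.03):
        k=q[(q[:,2]>a)&(q[:,2]<=a+.03)]
        if len(k)>3: print(c,'z',a.round(2),len(k),'x',np.nanpercentile(k[:,0],[2,98]).round(3),'y',np.nanpercentile(k[:,1],[2,98]).round(3))
    viewer.capture(c)
    for t,box in [('heel',(.48,-.1,.0)),('jack',(.497,.29,0))]:
        for r in models.outline_of(c,t):
            mk=cv2.erode(r['mask'].astype(np.uint8),np.ones((3,3)) if t=='jack' else np.ones((1,1)))>0; q=W[mk];q=q[~np.isnan(q[:,0])]
            if len(q)<20 : continue
            md=np.median(q,0)
            if np.hypot(*(md[:2]-box[:2]))>.15: continue
            print(c,t,round(r['p'],2),len(q),md.round(3))
            if t=='heel' and np.hypot(*(md[:2]-box[:2]))<.06:
                rr=cv2.minAreaRect(q[q[:,2]>.014][:,:2].astype(np.float32)*1000);print(' rect',rr,'z',np.percentile(q[:,2],[2,50,98]).round(3))
                h=q[q[:,2]>np.percentile(q[:,2],95)-.006];e=np.linalg.svd(h[:,:2]-h[:,:2].mean(0))[2][0];print(' ridge ang',np.degrees(np.arctan2(e[1],e[0])),h.mean(0).round(3),len(h))
            if t=='jack':
                k=q[q[:,2]>.176];f=k[k[:,2]>.2].mean(0) if (k[:,2]>.2).any() else None
                e=np.linalg.svd(k[:,:2]-k[:,:2].mean(0))[2][0];print(' axis',np.degrees(np.arctan2(e[1],e[0])),'seat c',k[k[:,2]<.187].mean(0),f)
                g=k[k[:,2]<.187]; rr=cv2.minAreaRect(k[:,:2].astype(np.float32)*1000);print(rr)
# tray walls ridge angle for reference
im=cv2.imread('pics/side0.png')
cv2.imwrite('pics/hand.png',cv2.resize(im[0:130,50:180],(600,600)))
E
```

```text
[[-0.963  0.269  0.   ]
 [ 0.269  0.963 -0.   ]
 [-0.    -0.    -1.   ]] 0.9972756773096058
wristcam in tool [ 0.067  0.    -0.152] [-0.25  0.    0.97]
side z -0.25 203 x [-0.036  0.026] y [-0.04  -0.006]
side z -0.22 216 x [-0.037  0.03 ] y [-0.039 -0.002]
side z -0.19 221 x [-0.038  0.031] y [-0.049  0.001]
side z -0.16 193 x [-0.04   0.029] y [-0.057  0.006]
side z -0.13 280 x [-0.038  0.027] y [-0.097  0.081]
side z -0.1 290 x [-0.041  0.032] y [-0.098  0.079]
side z -0.07 104 x [-0.041  0.032] y [-0.094  0.054]
side z -0.04 67 x [-0.014  0.007] y [-0.064  0.047]
side z -0.01 65 x [-0.014  0.007] y [-0.06   0.055]
side heel 0.68 516 [ 0.497 -0.097  0.042]
 rect ((501.29595947265625, -70.93492126464844), (65.72744750976562, 83.27830505371094), 27.882659912109375) z [0.011 0.042 0.064]
 ridge ang -153.32178220305593 [ 0.502 -0.089  0.06 ] 117
side jack 0.71 1023 [0.514 0.306 0.183]
 axis -110.21389825071836 seat c [0.5031078  0.29456695 0.18244596] [0.53722743 0.39063619 0.21891903]
((531.6491088867188, 356.73919677734375), (207.23977661132812, 77.16079711914062), 77.59618377685547)
top z -0.13 41 x [-0.034 -0.01 ] y [-0.094 -0.085]
top z -0.1 131 x [-0.036  0.014] y [-0.094 -0.069]
top z -0.07 87 x [-0.035  0.032] y [-0.086 -0.07 ]
top z -0.01 24 x [-0.009  0.012] y [-0.051 -0.048]
top heel 0.9 360 [ 0.495 -0.078  0.054]
 rect ((500.5068054199219, -79.53567504882812), (54.91831970214844, 51.03978729248047), 29.840940475463867) z [0.014 0.054 0.064]
 ridge ang -153.65552792836655 [ 0.495 -0.083  0.059] 143
top jack 0.71 3080 [0.512 0.351 0.191]
 axis 68.85550988692822 seat c [0.49692048 0.30545794 0.18137874] [0.53872165 0.4192693  0.22133502]
((518.0213623046875, 380.5773010253906), (233.71217346191406, 76.27985382080078), 63.66686248779297)
```

View pics/hand.png

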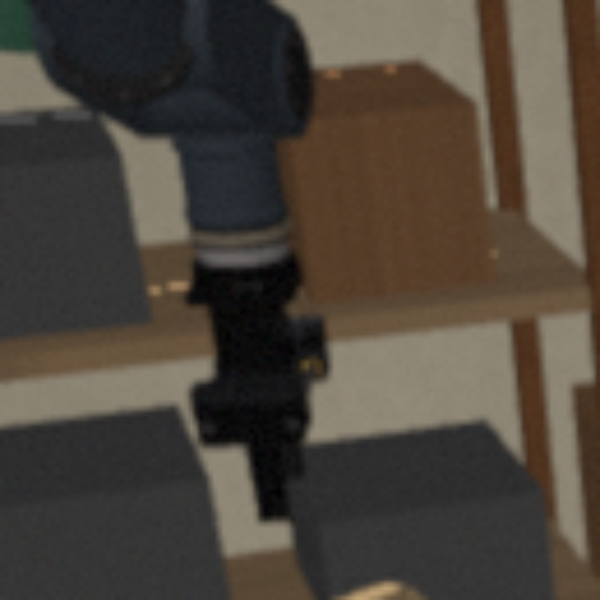

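The hand picture shows the gripper body is wide along the closing direction (±95 mm) and thin along tool x (±38 mm), with the camera at +x. I'll use a grasp tilted about the closing axis. First move: rise, then swing over the tray.

```bash
python3 -m jog '[[1,0,0,-0.06,0,0,0],[1,0,0,-0.12,0,0,0],[1,0,0,-0.17,0,0,0],[1,-0.036,-0.041,-0.17,0,0,9.7],[1,-0.072,-0.081,-0.17,0,0,19.4],[1,-0.108,-0.122,-0.17,0,0,29.1],[1,-0.144,-0.162,-0.17,0,0,38.9],[1,-0.18,-0.203,-0.17,0,0,48.6],[1,-0.215,-0.243,-0.17,0,0,58.3],[1,-0.251,-0.284,-0.17,0,0,68],[1,-0.287,-0.325,-0.17,0,0,77.7],[1,-0.323,-0.365,-0.17,0,0,87.4],[1,-0.359,-0.406,-0.17,0,0,97.1],[1,-0.395,-0.446,-0.17,0,0,106.9],[1,-0.431,-0.487,-0.17,0,0,116.6],[1,-0.467,-0.527,-0.17,0,0,126.3],[1,-0.503,-0.568,-0.17,0,0,136],[1,-0.503,-0.568,-0.17,0,0,136],[1,-0.503,-0.568,-0.17,0,0,136]]'
cat >> h.py <<'E'
import json,os
def log():
    s=bot.read_state();L=json.load(open('log.json')) if os.path.exists('log.json') else []
    L.append([list(map(float,s['joint_positions'])),list(map(float,s['position'])),np.array(s['tcp_rot']).tolist()]);json.dump(L,open('log.json','w'));return s
E
python3 - <<'E'
from h import *
s=log();print(np.round(s['joint_positions'],2),np.array(s['tcp_rot']).round(3))
info=viewer.camera_info('wrist');im,d=viewer.capture('wrist');W=cloud('wrist',d,info);np.savez('w1.npz',im=im,d=d,W=W)
cv2.imwrite('pics/w1.png',im)
print(np.linalg.inv(info['world_to_cam']).round(3))
for t in ['heel','heel_front','low_heel']:
    print(t,[(np.round(r['xyz'],3).tolist(),round(r['p'],2),np.round(proj(info,r['xyz'])).tolist()) for r in models.tip_of('wrist',t)[:3]])
for r in models.outline_of('wrist','heel'):
    q=W[r['mask']];q=q[~np.isnan(q[:,0])];print(round(r['p'],2),len(q),np.median(q,0).round(3))
    k=q[q[:,2]>.02]; print(cv2.minAreaRect(k[:,:2].astype(np.float32)*1000),np.percentile(q[:,2],[2,50,98]).round(3))
    h=q[q[:,2]>np.percentile(q[:,2],97)-.006];e=np.linalg.svd(h[:,:2]-h[:,:2].mean(0))[2][0];print('ridge',np.degrees(np.arctan2(e[1],e[0])),h.mean(0))
E
```

```text
time_s: 4.32
position: [0.4992, -0.0803, 0.4033]
tcp_rot: [[0.88, 0.475, -0.001], [0.475, -0.88, 0.001], [-0.001, -0.001, -1.0]]
force: [0.1, 0.4, 0.5]
opening: 0.995
grasp_force: 0.0
[-2.184e+01  1.133e+01  8.446e+01  3.000e-02  8.429e+01  3.977e+01] [[ 0.88   0.475 -0.001]
 [ 0.475 -0.88   0.001]
 [-0.001 -0.001 -1.   ]]
[[ 0.474 -0.853 -0.219  0.558]
 [-0.88  -0.46  -0.115 -0.049]
 [-0.002  0.247 -0.969  0.556]
 [ 0.     0.     0.     1.   ]]
heel [([0.281, -0.207, 0.031], 0.95, [255.0, 290.0]), ([0.372, 0.241, 0.029], 0.91, [37.0, 127.0]), ([0.482, -0.094, 0.034], 0.71, [253.0, 165.0])]
heel_front [([0.281, -0.208, -0.001], 0.81, [256.0, 281.0]), ([0.373, 0.239, -0.0], 0.81, [49.0, 126.0])]
low_heel [([0.525, -0.203, 0.01], 0.95, [321.0, 170.0]), ([0.499, 0.287, 0.0], 0.41, [47.0, 40.0])]
0.8 1634 [0.357 0.219 0.046]
((367.79071044921875, 186.50289916992188), (55.23594284057617, 144.38714599609375), 23.663665771484375) [0.002 0.046 0.056]
ridge -57.36045348978563 [0.35629383 0.22758539 0.05629458]
0.66 846 [ 0.299 -0.222  0.04 ]
((403.4348449707031, -168.58370971679688), (300.44390869140625, 67.02255249023438), 27.529664993286133) [0.004 0.04  0.056]
ridge -146.49230610319538 [ 0.29367764 -0.21526046  0.06428801]
0.59 1097 [ 0.505 -0.083  0.057]
((503.3283386230469, -83.05274963378906), (55.58275604248047, 47.84778594970703), 30.166292190551758) [0.039 0.057 0.064]
ridge -149.84488533317383 [ 0.4990238  -0.08608409  0.06020264]
```

View pics/w1.png

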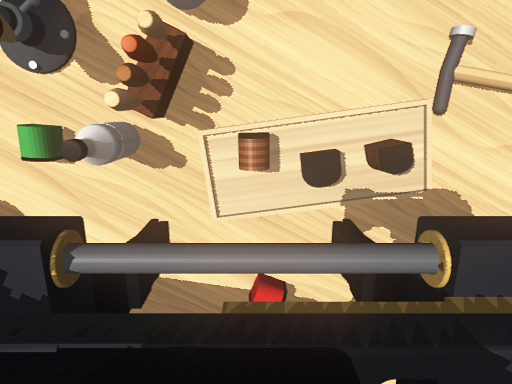

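The wrist view shows the heel at (254,152), tread at its top edge (254,134). Its sides are vertical in the picture, so they lie along tool x. Next: fit its edges, and fit the arm kinematics from the logged poses.

```bash
cat > kin.py <<'E'
import numpy as np
from scipy.spatial.transform import Rotation as Ro
from scipy.optimize import least_squares
LO=np.array([-176.69,-43.24,12.49,-82,0,-163.58]);HI=np.array([176.69,126.21,139.97,262,151.66,163.58])
def fk(q,P,s4=1):
    h,L1,L2,d,T=P;r=lambda a,v:Ro.from_euler(a,v,degrees=True)
    A=r('z',q[0]);p=np.array([0,0,h]);B=A*r('y',q[1]);p=p+A.apply([0,d,0])+B.apply([0,0,L1])
    C=B*r('y',q[2]);p=p+C.apply([0,0,L2]);D=C*r('z',s4*q[3])*r('y',q[4])
    p=p+D.apply([0,0,T]);E=D*r('z',q[5]);return p,E.as_matrix()
E
python3 - <<'E'
from h import *; from kin import *
L=json.load(open('log.json'))
L.insert(0,[[64.143,30.224,82.088,0,67.689,-10.227],[.168,.602,.234],None])
print(fk(L[1][0],[.3,.4,.4,.1,.2])[1].round(3))
f=lambda P:np.concatenate([fk(q,P)[0]-p for q,p,_ in L])
r=least_squares(f,[.3,.4,.4,.1,.2]);print('fit',r.x.round(4),abs(r.fun).max(),'rank',np.linalg.matrix_rank(r.jac,1e-3))
W=np.load('w1.npz');im=W['im'];info=viewer.camera_info('wrist');T=np.linalg.inv(info['world_to_cam'])
ray=lambda u,v,z:(lambda d:T[:3,3]+d*(z-T[2,3])/d[2])(T[:3,:3]@np.array([(u-info['cx'])/info['fx'],(v-info['cy'])/info['fy'],1]))
viewer.capture('wrist')
for rr in models.outline_of('wrist','heel'):
    m=rr['mask'];v,u=np.where(m)
    if abs(u.mean()-254)>15 or abs(v.mean()-152)>20: continue
    print('mask',u.min(),u.max(),v.min(),v.max())
    l=[];g=[]
    for row in range(v.min()+5,v.max()-4):
        c=u[v==row];l.append(ray(c.min()-.5,row,.038));g.append(ray(c.max()+.5,row,.038))
    for e in (l,g):
        e=np.array(e)[:,:2];k=np.linalg.svd(e-e.mean(0))[2][0];print('edge ang',np.degrees(np.arctan2(k[1],k[0]))%180,e.mean(0).round(4))
    c=np.median(u);print('seat edge top',ray(c,np.max(v[abs(u-c)<4])+.5,.063).round(4),'tread top',ray(c,np.min(v[abs(u-c)<4])-.5,.056).round(4))
x0,y0=190,100
cv2.imwrite('pics/w1c.png',cv2.resize(im[115:190,205:305],(800,600),interpolation=cv2.INTER_CUBIC))
E
```

```text
[[-0.475  0.88  -0.001]
 [ 0.88   0.475  0.001]
 [ 0.001 -0.001 -1.   ]]
fit [0.1624 0.4867 0.4    0.1112 0.1966] 0.0005245862638147414 rank 4
mask 239 269 133 170
edge ang 28.985877001355874 [ 0.4921 -0.0633]
edge ang 29.580002413215794 [ 0.5149 -0.1055]
seat edge top [ 0.48   -0.0961  0.063 ] tread top [ 0.5307 -0.0687  0.056 ]
```

View pics/w1c.png

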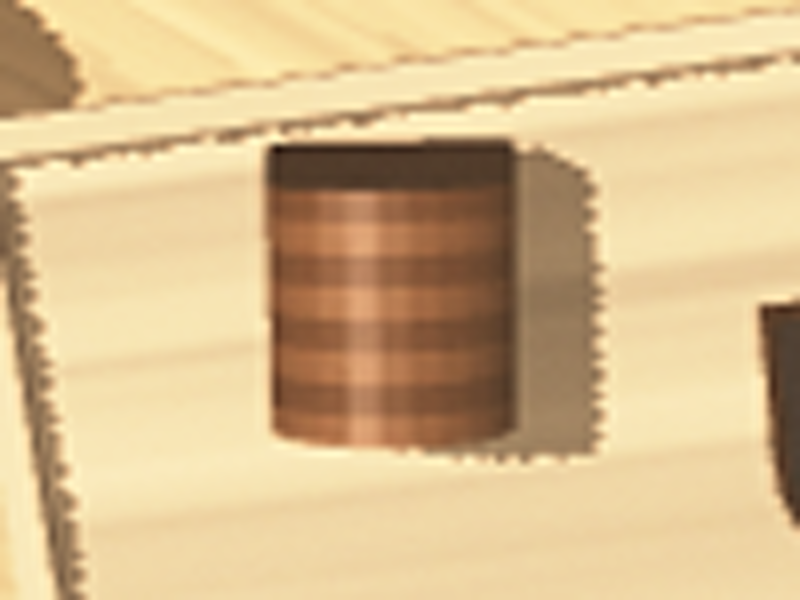

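```bash
python3 -m jog '[[0.85,0.01,0,0.04,0,-7,0],[0.85,0.02,0,0.08,0,-14,0],[0.85,0.03,0,0.12,0,-21,0],[0.85,0.04,0,0.16,0,-28,0],[0.85,0.044,0.003,0.2,0.2,-35,-0.7],[0.85,0.044,0.003,0.2,0.2,-35,-0.7],[0.85,0.044,0.003,0.2,0.2,-35,-0.7]]'
cat >> kin.py <<'E'
def tool(q,P,s4):
    p,E=fk(q,P,s4);return p,E@Ro.from_euler('z',-90,degrees=True).as_matrix()@np.diag([-1,-1,1])
def ik(p,R,P,s4,q0):
    f=lambda q:np.concatenate([(tool(q,P,s4)[0]-p)*10,Ro.from_matrix(R.T@tool(q,P,s4)[1]).as_rotvec()])
    r=least_squares(f,q0,bounds=(LO,HI),x_scale=30);return r.x,np.abs(r.fun).max()
E
python3 - <<'E'
from h import *; from kin import *
s=log();print(np.round(s['joint_positions'],2))
L=json.load(open('log.json'));L.insert(0,[[64.143,30.224,82.088,0,67.689,-10.227],[.168,.602,.234],None])
for s4 in (1,-1):
    f=lambda P:np.concatenate([fk(q,P,s4)[0]-p for q,p,_ in L])
    r=least_squares(f,[.3,.4,.4,.1,.2]);print(s4,r.x.round(4),abs(r.fun).max(),np.abs(tool(L[-1][0],r.x,s4)[1]-np.array(L[-1][2])).max(),np.linalg.matrix_rank(r.jac,1e-3))
# next: delta to pregrasp & grasp
R0=np.array(s['tcp_rot']);p0=np.array(s['position'])
a=np.radians(29);zh=np.array([np.cos(a),np.sin(a),0]);ph=np.radians(35)
tz=-np.sin(ph)*zh+np.cos(ph)*np.array([0,0,-1]);ty=np.array([np.sin(a),-np.cos(a),0]);Rg=np.c_[np.cross(ty,tz),ty,tz]
G=np.array([.5037,-.0823,.031]);print('rot',Ro.from_matrix(R0.T@Rg).as_rotvec(degrees=True).round(2))
for b in (.08,0): print(b,(R0.T@(G+(.008-b)*tz-p0)).round(4))
E
```

```text
time_s: 5.55
position: [0.5401, -0.0625, 0.2053]
tcp_rot: [[0.716, 0.484, -0.502], [0.4, -0.875, -0.273], [-0.572, -0.005, -0.82]]
force: [-0.6, -0.9, 1.0]
opening: 0.852
grasp_force: 0.0
[ -7.79  40.18  76.27 -19.81  92.7   57.39]
1 [0.2433 0.4932 0.3983 0.1101 0.2855] 0.003259681103430667 5.551115123125783e-16 5
-1 [ 0.2009  0.235   0.4701  0.0804 -0.022 ] 0.06914864349294125 0.6708510045604439 5
rot [-0.27 -0.13  0.16]
0.08 [0.0658 0.0003 0.0947]
0 [0.0656 0.0007 0.1747]
```

```bash
python3 - <<'E'
from h import *; from kin import *
P=[.2433,.4932,.3983,.1101,.2855]
s=bot.read_state()
for ph in (35,45):
  ph=np.radians(ph);t=np.radians(70)
  x=np.array([np.cos(t),np.sin(t),0]);Z=np.array([0,0,1.]);y=np.cross(Z,x)
  tz=np.cos(ph)*x-np.sin(ph)*Z;ty=-y;R=np.c_[np.cross(ty,tz),ty,tz]
  p=np.array([.498,.289,.187+.0275])+.004*x+.008*tz
  best=[]
  for q0 in ([0,30,80,-60,80,50],[20,30,80,60,80,0],[10,10,100,90,80,90],[0,30,80,-40,60,-90],[-20,30,90,80,70,-80]):
    best.append(ik(p,R,P,1,q0))
  for b in best: print(b[0].round(1),b[1].round(4))
info=viewer.camera_info('wrist');im,d=viewer.capture('wrist');W=cloud('wrist',d,info);T=np.linalg.inv(info['world_to_cam'])
for t in ['heel','heel_front']:
    print(t,[(np.round(r['xyz'],3).tolist(),round(r['p'],2)) for r in models.tip_of('wrist',t)[:3]])
a=np.radians(29);zh=np.array([np.cos(a),np.sin(a)]);u_=np.array([np.sin(a),-np.cos(a)])
for r in models.outline_of('wrist','heel'):
    q=W[r['mask']];q=q[~np.isnan(q[:,0])]
    if np.hypot(*(np.median(q,0)[:2]-[.5,-.08]))>.05: continue
    v,u=np.where(r['mask']);print(round(r['p'],2),u.min(),u.max(),v.min(),v.max())
    k=q[(q[:,2]>.02)];A=k[:,:2]@zh;B=k[:,:2]@u_
    print('axial',np.percentile(A,[1,99]).round(4),'lateral',np.percentile(B,[1,50,99]).round(4),'z',np.percentile(q[:,2],[1,98]).round(4))
    top=q[q[:,2]>.05];print('ridge lateral: ',np.median(top[:,:2]@u_));c=cv2.minAreaRect(k[:,:2].astype(np.float32)*1000);print(c)
cv2.imwrite('pics/w2.png',im)
E
```

```text
[ -4.2  22.2 122.8  79.5  53.3 -46.5] 0.0
[ -4.2  22.2 122.8  79.5  53.3 -46.5] 0.0
[ -4.2  22.2 122.8  79.5  53.3 -46.5] 0.0
[ -4.2  22.2 122.8  79.5  53.3 -46.5] 0.0
[ -4.2  22.2 122.8  79.5  53.3 -46.5] 0.0
[ -0.2  19.7 118.5  66.2  46.6 -30.4] 0.0
[ -0.2  19.7 118.5  66.2  46.6 -30.4] 0.0
[ -0.2  19.7 118.5  66.2  46.6 -30.4] 0.0
[ -0.2  19.7 118.5  66.2  46.6 -30.4] 0.0
[ -0.2  19.7 118.5  66.2  46.6 -30.4] 0.0
heel [([0.481, -0.093, 0.034], 0.93), ([0.171, -0.326, 0.028], 0.89), ([0.279, -0.205, 0.031], 0.85)]
heel_front [([0.175, -0.331, -0.001], 0.91), ([0.279, -0.208, -0.0], 0.73)]
0.88 224 280 73 155
axial [0.3742 0.4282] lateral [0.2932 0.3169 0.341 ] z [0.0113 0.063 ]
ridge lateral:  0.3169151152540056
((503.9508361816406, -83.22325134277344), (56.3367919921875, 49.88286209106445), 29.110031127929688)
```

View pics/w2.png

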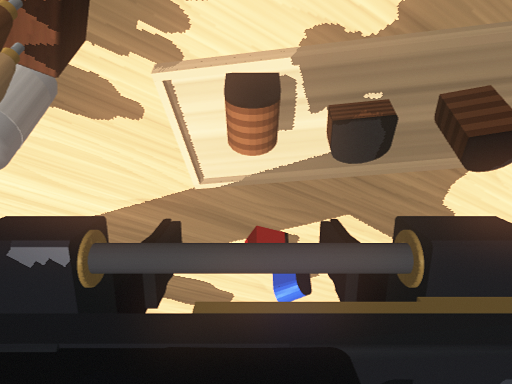

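The view shows the heel upright at (252,113), lateral and axial agreeing to about 1 mm with the earlier fit. The final pose is reachable. Descend to the grasp.

```bash
python3 -m jog '[[0.85,0.022,0,0.031,-0.1,0,0],[0.85,0.044,0.001,0.063,-0.2,-0.1,0.1],[0.85,0.0666,0.0012,0.0941,-0.3,-0.1,0.15],[0.85,0.0666,0.0012,0.0941,-0.3,-0.1,0.15],[0.85,0.0665,0.0013,0.114,-0.3,-0.1,0.15],[0.85,0.0665,0.0014,0.134,-0.3,-0.1,0.15],[0.85,0.0665,0.0015,0.154,-0.3,-0.1,0.15],[0.85,0.0664,0.0016,0.164,-0.3,-0.1,0.15],[0.85,0.0664,0.0016,0.174,-0.3,-0.1,0.15],[0.85,0.0664,0.0016,0.174,-0.3,-0.1,0.15],[0.85,0.0664,0.0016,0.174,-0.3,-0.1,0.15]]'; python3 - <<'E'
from h import *
s=log();print(np.round(s['joint_positions'],2))
info=viewer.camera_info('side');im,d=viewer.capture('side');cv2.imwrite('pics/s2.png',cv2.resize(im[170:290,215:375],(800,600),interpolation=cv2.INTER_CUBIC))
E
```

```text
time_s: 7.12
position: [0.5009, -0.0847, 0.0234]
tcp_rot: [[0.716, 0.485, -0.502], [0.397, -0.874, -0.278], [-0.574, -0.0, -0.819]]
force: [-0.5, 0.8, -0.1]
opening: 0.847
grasp_force: 0.1
[-10.09  52.33  86.21 -22.46  71.44  63.84]
```

View pics/s2.png

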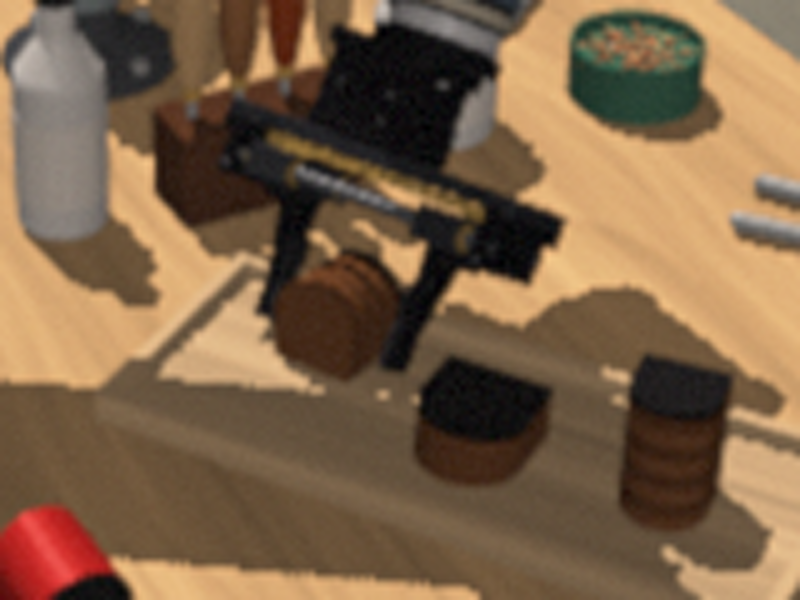

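The fingers straddle the heel at about (335,310) in the crop, clear of the low heel. Close.

```bash
python3 -m jog '[[0,0,0,0,0,0,0],[0,0,0,0,0,0,0],[0,0,0,0,0,0,0],[0,0,0,0,0,0,0],[0,0,0,0,0,0,0],[0,0,0,0,0,0,0],[0,0,0,0,0,0,0],[0,0,0,0,0,0,0]]'
```

```text
time_s: 8.18
position: [0.5004, -0.0847, 0.0231]
tcp_rot: [[0.715, 0.485, -0.503], [0.397, -0.874, -0.278], [-0.575, -0.001, -0.818]]
force: [0.2, 0.8, 2.9]
opening: 0.571
grasp_force: 30.7
```

```bash
python3 -m jog '[[0,-0.006,0,-0.008,0,0,0],[0,-0.017,0,-0.025,0,0,0],[0,-0.04,0,-0.057,0,0,0],[0,-0.069,0,-0.098,0,0,0],[0,-0.098,0,-0.139,0,0,0],[0,-0.126,0,-0.18,0,0,0],[0,-0.155,0,-0.221,0,0,0],[0,-0.184,0,-0.262,0,0,0],[0,-0.201,0,-0.287,0,0,0],[0,-0.216,0,-0.309,0,0,0],[0,-0.216,0,-0.309,0,0,0],[0,-0.216,0,-0.309,0,0,0]]'
python3 - <<'E'
from h import *; from kin import *
s=log();p0=np.array(s['position']);R0=np.array(s['tcp_rot']);print(np.round(s['joint_positions'],2))
L=json.load(open('log.json'));L.insert(0,[[64.143,30.224,82.088,0,67.689,-10.227],[.168,.602,.234],None])
f=lambda P:np.concatenate([fk(q,P)[0]-p for q,p,_ in L]);r=least_squares(f,[.3,.4,.4,.1,.2]);P=r.x;print(P.round(4),abs(r.fun).max())
# seat / toe measurement, both fixed cameras, now unobstructed?
for c in ['side','top']:
    info=viewer.camera_info(c);im,d=viewer.capture(c);W=cloud(c,d,info);np.savez(c+'3.npz',im=im,d=d,W=W);cv2.imwrite(f'pics/{c}3.png',im)
    for t in ('heel_seat','heel','heel_front','jack'):print(c,t,[(np.round(x['xyz'],3).tolist(),round(x['p'],2)) for x in models.tip_of(c,t)[:4]])
    q=W[(np.hypot(W[...,0]-.5,W[...,1]-.29)<.26)&(W[...,2]>.177)&(W[...,1]>.22)]
    # centreline: bin along approx toe axis
    t=np.radians(70);x=np.array([np.cos(t),np.sin(t)]);y=np.array([-np.sin(t),np.cos(t)])
    rel=q[:,:2]-[.498,.289];A=rel@x;B=rel@y
    for a in np.arange(-.04,.2,.02):
        k=(A>a)&(A<=a+.02)
        if k.sum()>8: print(' ',a.round(2),k.sum(),(np.percentile(B[k],[2,98])*1000).round(1),(np.percentile(B[k],[2,98]).mean()*1000).round(1),np.median(q[k,2]).round(4))
    print('back',np.percentile(A,[.3,1]).round(4))
print(R0.round(3),p0)
E
```

```text
time_s: 9.68
position: [0.5006, -0.0843, 0.3993]
tcp_rot: [[0.714, 0.485, -0.504], [0.398, -0.874, -0.277], [-0.575, -0.002, -0.818]]
force: [-0.0, -0.4, -1.6]
opening: 0.571
grasp_force: 30.0
[-10.08  26.68  70.09 -22.67 110.38  48.05]
[0.268  0.4536 0.4151 0.1055 0.2684] 0.011051644969092167
side heel_seat [([0.498, 0.29, 0.181], 0.9)]
side heel [([0.478, -0.094, 0.412], 0.97), ([0.373, 0.241, 0.028], 0.82), ([0.277, -0.208, 0.029], 0.61), ([0.172, -0.33, 0.027], 0.58)]
side heel_front [([0.482, -0.103, 0.383], 0.85), ([0.373, 0.244, -0.0], 0.82), ([0.278, -0.208, -0.001], 0.73), ([0.172, -0.327, 0.005], 0.6)]
side jack [([0.494, 0.296, -0.004], 0.89)]
  -0.04 17 [-15.9  15.3] -0.3 0.1812
  -0.02 44 [-23.8  21.6] -1.1 0.182
  0.0 33 [-24.4  19.4] -2.5 0.1818
  0.02 54 [-28.2  21.3] -3.4 0.1833
  0.04 69 [-25.7  21. ] -2.4 0.1901
  0.06 88 [-26.5  24. ] -1.3 0.2008
  0.08 120 [-33.1  30.1] -1.5 0.2116
  0.1 110 [-39.   36.8] -1.1 0.2219
  0.12 77 [-42.5  40.2] -1.1 0.2271
  0.14 44 [-43.1  36.3] -3.4 0.2283
  0.16 27 [-39.   31.2] -3.9 0.2275
  0.18 17 [-38.8  28.4] -5.2 0.2252
back [-0.0278 -0.0249]
top heel_seat []
top heel [([0.282, -0.204, 0.026], 0.83), ([0.172, -0.325, 0.027], 0.7), ([0.48, -0.097, 0.41], 0.63)]
top heel_front [([0.476, -0.097, 0.384], 0.89), ([0.282, -0.207, -0.002], 0.88), ([0.175, -0.334, 0.002], 0.73)]
top jack []
  0.08 11 [-24.2 -18.8] -21.5 0.2159
  0.1 61 [-32.7 -13.6] -23.1 0.2217
  0.12 88 [-35.5  -9.7] -22.6 0.2261
  0.14 91 [-36.6  -7. ] -21.8 0.2266
  0.16 93 [-35.7  -4.7] -20.2 0.2256
  0.18 84 [-34.3  -3.2] -18.8 0.2232
back [0.0936 0.0961]
[[ 0.714  0.485 -0.504]
 [ 0.398 -0.874 -0.277]
 [-0.575 -0.002 -0.818]] [ 0.50060827 -0.08429195  0.39927542]
```

```bash
cat > plan.py <<'E'
from h import *; from kin import *
def final(seat,toe,dz,ph=35):
    t=np.radians(toe);x=np.array([np.cos(t),np.sin(t),0]);Z=np.array([0,0,1.]);ph=np.radians(ph)
    tz=np.cos(ph)*x-np.sin(ph)*Z;ty=-np.cross(Z,x);R=np.c_[np.cross(ty,tz),ty,tz]
    # heel origin -> TCP: +.0224 z_h, +.0124 x_h
    return np.array([*seat,.180+dz])+.0224*Z+.0124*x,R
E
python3 - <<'E'
from plan import *
W=np.load('top0.npz')['W']
for th in (68,70):
    q=W[(np.hypot(W[...,0]-.5,W[...,1]-.29)<.26)&(W[...,2]>.177)&(W[...,1]>.22)]
    t=np.radians(th);x=np.array([np.cos(t),np.sin(t)]);y=np.array([-np.sin(t),np.cos(t)])
    rel=q[:,:2]-[.498,.289];A=rel@x;B=rel@y;C=[]
    for a in np.arange(-.03,.2,.01):
        k=(A>a)&(A<=a+.01)
        if k.sum()>8: e=np.percentile(B[k],[2,98])*1000;C.append((a.round(2),*e.round(1),e.mean().round(1),(np.median(q[k,2])*1e3).round(1)))
    print(th,'back',np.percentile(A,[.3,1]).round(4));print(*C,sep='\n')
s=bot.read_state();p0=np.array(s['position']);R0=np.array(s['tcp_rot'])
pf,Rf=final([.498,.289],69.5,.2)
rv=Ro.from_matrix(R0.T@Rf).as_rotvec(degrees=True);print('rv',rv.round(1),np.linalg.norm(rv).round(1),'shift',(R0.T@(pf-p0)).round(4))
P=[.2433,.4932,.3983,.1101,.2855];q=np.array(s['joint_positions'])
for k in np.linspace(0,1,17):
    q,e=ik(p0+k*(pf-p0),R0@Ro.from_rotvec(k*rv,degrees=True).as_matrix(),P,1,np.clip(q,LO+.1,HI-.1));print(q.round(0),e.round(3))
E
```

```text
68 back [-0.0236 -0.0188]
(np.float64(-0.03), np.float64(-7.0), np.float64(18.3), np.float64(5.7), np.float64(179.4))
(np.float64(-0.02), np.float64(-14.6), np.float64(25.2), np.float64(5.3), np.float64(180.9))
(np.float64(-0.01), np.float64(-18.3), np.float64(28.6), np.float64(5.1), np.float64(180.5))
(np.float64(0.0), np.float64(-19.1), np.float64(28.9), np.float64(4.9), np.float64(180.6))
(np.float64(0.01), np.float64(-19.0), np.float64(29.0), np.float64(5.0), np.float64(180.6))
(np.float64(0.02), np.float64(-19.5), np.float64(27.4), np.float64(3.9), np.float64(180.9))
(np.float64(0.03), np.float64(-19.4), np.float64(29.1), np.float64(4.9), np.float64(181.8))
(np.float64(0.04), np.float64(-18.5), np.float64(30.8), np.float64(6.1), np.float64(185.0))
(np.float64(0.05), np.float64(-16.7), np.float64(30.4), np.float64(6.9), np.float64(189.7))
(np.float64(0.06), np.float64(-15.2), np.float64(30.6), np.float64(7.7), np.float64(195.3))
(np.float64(0.07), np.float64(-14.6), np.float64(31.7), np.float64(8.5), np.float64(202.2))
(np.float64(0.08), np.float64(-16.0), np.float64(35.2), np.fl
[... 3108 characters left out ...]
4(0.19), np.float64(-31.8), np.float64(30.5), np.float64(-0.6), np.float64(222.1))
rv [  7.6  86.  -44.1] 97.0 shift [ 0.1523 -0.3363 -0.1098]
[-10.  29.  67. -23. 111.  48.] 0.0
[-10.  27.  69. -18. 108.  47.] 0.0
[ -9.  24.  71. -14. 105.  45.] 0.0
[ -9.  22.  73. -10. 102.  44.] 0.0
[-8. 19. 75. -5. 99. 42.] 0.0
[-8. 17. 78. -1. 96. 41.] 0.0
[-8. 15. 80.  4. 92. 38.] 0.0
[-8. 13. 83.  8. 88. 36.] 0.0
[-8. 11. 86. 13. 85. 32.] 0.0
[-8.  9. 89. 18. 81. 29.] 0.0
[-7.  8. 92. 23. 78. 25.] 0.0
[-7.  7. 95. 29. 74. 20.] 0.0
[-7.  6. 98. 34. 71. 15.] 0.0
[ -6.   5. 101.  41.  69.   9.] 0.0
[ -6.   5. 104.  47.  66.   2.] 0.0
[ -5.   5. 106.  54.  64.  -5.] 0.0
[ -4.   6. 109.  62.  63. -13.] 0.0
```

```bash
python3 - <<'E'
from plan import *
s=bot.read_state();p0=np.array(s['position']);R0=np.array(s['tcp_rot'])
P=[.2433,.4932,.3983,.1101,.2855];q=np.array(s['joint_positions'])
t=np.radians(69.5);x=np.array([np.cos(t),np.sin(t),0])
pA=np.array([.497,.2895,.48])-.05*x;RA=final([0,0],69.5,0,90)[1]
pf,Rf=final([.497,.2895],69.5,.15)
def go(p0,R0,p1,R1,q,n):
    rv=Ro.from_matrix(R0.T@R1).as_rotvec(degrees=True);print('rv',rv.round(1),np.linalg.norm(rv).round(1),'shift',(R0.T@(p1-p0)).round(4))
    for k in np.linspace(0,1,n):
        q,e=ik(p0+k*(p1-p0),R0@Ro.from_rotvec(k*rv,degrees=True).as_matrix(),P,1,np.clip(q,LO+.1,HI-.1));print(q.round(0),e.round(3))
    return q
q=go(p0,R0,pA,RA,q,6);go(pA,RA,pf,Rf,q,6)
E
```

```text
rv [-12.5  33.6 -39.2] 53.1 shift [ 0.0683 -0.2969 -0.1457]
[-10.  29.  67. -23. 111.  48.] 0.0
[ -5.  25.  69. -18. 108.  45.] 0.0
[ -0.  21.  70. -13. 106.  42.] 0.0
[  5.  18.  70.  -9. 103.  40.] 0.0
[ 10.  16.  69.  -4. 100.  38.] 0.0
[15. 15. 68. -0. 97. 36.] 0.0
rv [-0. 55. -0.] 55.0 shift [0.0624 0.     0.1276]
[15. 15. 68. -0. 97. 36.] 0.0
[11. 11. 78.  9. 85. 31.] 0.0
[ 7.  8. 87. 20. 75. 24.] 0.0
[ 3.  7. 97. 33. 66. 13.] 0.0
[ -1.   7. 105.  49.  61.  -2.] 0.0
[ -4.   9. 114.  66.  60. -21.] 0.0
```

```bash
python3 -m jog '[[0,0.0034,-0.0148,-0.0073,-0.6,1.7,-2],[0,0.0102,-0.0445,-0.0219,-1.9,5,-5.9],[0,0.0171,-0.0742,-0.0364,-3.1,8.4,-9.8],[0,0.0239,-0.1039,-0.051,-4.4,11.8,-13.7],[0,0.0307,-0.1336,-0.0656,-5.6,15.1,-17.6],[0,0.0376,-0.1633,-0.0801,-6.9,18.5,-21.6],[0,0.0444,-0.193,-0.0947,-8.1,21.8,-25.5],[0,0.0512,-0.2227,-0.1093,-9.4,25.2,-29.4],[0,0.0581,-0.2524,-0.1239,-10.6,28.6,-33.3],[0,0.0649,-0.282,-0.1384,-11.9,31.9,-37.2],[0,0.0683,-0.2969,-0.1457,-12.5,33.6,-39.2],[0,0.0683,-0.2969,-0.1457,-12.5,33.6,-39.2],[0,0.0683,-0.2969,-0.1457,-12.5,33.6,-39.2],[0,0.0683,-0.2969,-0.1457,-12.5,33.6,-39.2]]'
python3 - <<'E'
from plan import *
s=log();print(np.round(s['joint_positions'],1))
info=viewer.camera_info('wrist');im,d=viewer.capture('wrist');W=cloud('wrist',d,info);np.savez('w4.npz',im=im,d=d,W=W);cv2.imwrite('pics/w4.png',im)
for t in ('heel_seat','heel','jack'):print(t,[(np.round(x['xyz'],3).tolist(),round(x['p'],2)) for x in models.tip_of('wrist',t)[:4]])
q=W[(np.hypot(W[...,0]-.5,W[...,1]-.29)<.26)&(W[...,2]>.177)&(W[...,2]<.25)]
t=np.radians(70);x=np.array([np.cos(t),np.sin(t)]);y=np.array([-np.sin(t),np.cos(t)])
rel=q[:,:2]-[.497,.2895];A=rel@x;B=rel@y
print('back',np.percentile(A,[.3,1]).round(4))
for a in np.arange(-.04,.2,.01):
    k=(A>a)&(A<=a+.01)
    if k.sum()>8: e=np.percentile(B[k],[1,99])*1000;print(a.round(2),k.sum(),e.round(1),e.mean().round(1),(np.median(q[k,2])*1e3).round(1))
E
```

```text
time_s: 11.92
position: [0.4797, 0.2419, 0.4796]
tcp_rot: [[0.351, 0.936, -0.001], [0.936, -0.351, -0.001], [-0.001, -0.0, -1.0]]
force: [0.3, 0.2, -0.8]
opening: 0.571
grasp_force: 30.0
[14.9 12.3 72.  -0.  95.7 35.4]
heel_seat [([0.493, 0.29, 0.178], 0.93), ([0.542, 0.098, 0.002], 0.72)]
heel [([0.376, 0.242, 0.028], 0.72), ([0.468, 0.219, 0.474], 0.57)]
jack [([0.495, 0.288, 0.179], 0.28)]
back [-0.0249 -0.022 ]
-0.03 93 [-15.1  15.5] 0.2 181.4
-0.02 224 [-21.9  22.1] 0.1 181.2
-0.01 280 [-24.6  24.6] 0.0 181.2
0.0 270 [-24.5  24.4] -0.1 181.3
0.01 287 [-24.6  24.2] -0.2 181.3
0.02 294 [-25.9  22.6] -1.6 181.4
0.03 297 [-25.8  23.7] -1.1 183.0
0.04 317 [-25.5  24.5] -0.5 186.9
0.05 308 [-23.8  22.7] -0.6 191.7
0.06 327 [-22.2  22.9] 0.3 197.6
0.07 366 [-23.   23.7] 0.3 204.7
0.08 425 [-26.1  26.2] 0.0 211.3
0.09 517 [-30.1  30.5] 0.2 217.0
0.1 599 [-34.8  34.7] -0.1 221.0
0.11 684 [-38.4  38.3] -0.0 224.0
0.12 748 [-41.1  40.4] -0.3 226.1
0.13 435 [-43.   41.8] -0.6 227.1
```

View pics/w4.png

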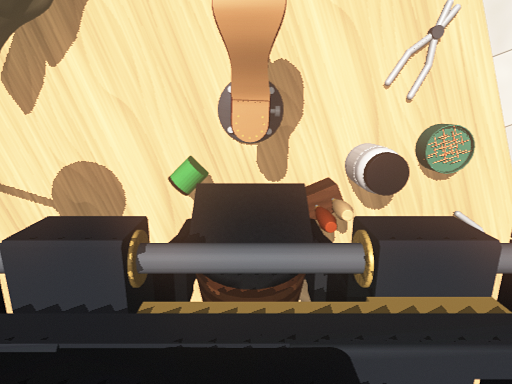

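The seat shows at (250,120), scored line at about row 100 and back at row 143. It is symmetric about a toe direction of 70°, centred at (0.497, 0.2895). Pitch into the placing orientation, 15 cm above.

```bash
python3 -m jog '[[0,0.004,0,0.008,0,3.5,0],[0,0.012,0,0.024,0,10.3,0],[0,0.0195,0,0.04,0,17.2,0],[0,0.0273,0,0.0558,0,24,0],[0,0.0351,0,0.0718,0,31,0],[0,0.0429,0,0.0877,0,37.8,0],[0,0.0507,0,0.1037,0,44.7,0],[0,0.0585,0,0.1196,0,51.5,0],[0,0.0624,0,0.1276,0,55,0],[0,0.0624,0,0.1276,0,55,0],[0,0.0624,0,0.1276,0,55,0],[0,0.0624,0,0.1276,0,55,0]]'
python3 - <<'E'
from plan import *
s=log();p0=np.array(s['position']);R0=np.array(s['tcp_rot']);print(np.round(s['joint_positions'],1))
x=np.array([np.cos(np.radians(70)),np.sin(np.radians(70)),0]);y=np.cross([0,0,1],x)
o=p0-.0224*np.array([0,0,1])-.0124*x;print('expected heel origin',o.round(4))
for dz in (.15,.04,.008):
    pf,Rf=final([.497,.2895],70,dz);print(dz,(R0.T@(pf-p0)).round(4),Ro.from_matrix(R0.T@Rf).as_rotvec(degrees=True).round(2))
for c in ('side','top'):
    info=viewer.camera_info(c);im,d=viewer.capture(c);W=cloud(c,d,info);np.savez(c+'5.npz',im=im,d=d,W=W)
    if c=='side': cv2.imwrite('pics/s5.png',cv2.resize(im[70:190,150:310],(800,600),interpolation=cv2.INTER_CUBIC))
    for t in ('heel','heel_front'):print(c,t,[(np.round(r['xyz'],4).tolist(),round(r['p'],2)) for r in models.tip_of(c,t) if r['xyz'][2]>.2])
    for r in models.outline_of(c,'heel'):
        q=W[r['mask']];q=q[~np.isnan(q[:,0])]
        if len(q)<10 or np.median(q[:,2])<.2: continue
        e=q-o;A=np.c_[e@x,e@y,e[:,2]];print(c,round(r['p'],2),len(q),'x,y,z 3..97%',np.percentile(A,[3,50,97],axis=0).round(4).tolist())
E
```

```text
time_s: 13.62
position: [0.5019, 0.3013, 0.3537]
tcp_rot: [[0.197, 0.937, 0.288], [0.538, -0.349, 0.767], [0.819, 0.003, -0.573]]
force: [0.5, 0.4, -1.4]
opening: 0.576
grasp_force: 30.0
[ -4.9  15.3 109.9  66.6  59.3 -24. ]
expected heel origin [0.4977 0.2896 0.3313]
0.15 [-0.0013 -0.0006  0.0005] [ 0.46 -0.02 -0.08]
0.04 [-0.0914 -0.0009  0.0635] [ 0.46 -0.02 -0.08]
0.008 [-0.1176 -0.0011  0.0819] [ 0.46 -0.02 -0.08]
side heel [([0.4964, 0.2877, 0.3325], 0.66)]
side heel_front []
side 0.65 184 x,y,z 3..97% [[-0.0689, -0.025, -0.3264], [-0.0225, -0.0033, 0.0165], [1.0389, 0.0213, 0.0458]]
top heel [([0.5003, 0.2867, 0.3288], 0.78)]
top heel_front []
top 0.95 453 x,y,z 3..97% [[-0.0183, -0.0192, 0.0399], [0.0089, 0.0038, 0.0533], [0.0277, 0.0279, 0.0558]]
```

View pics/s5.png

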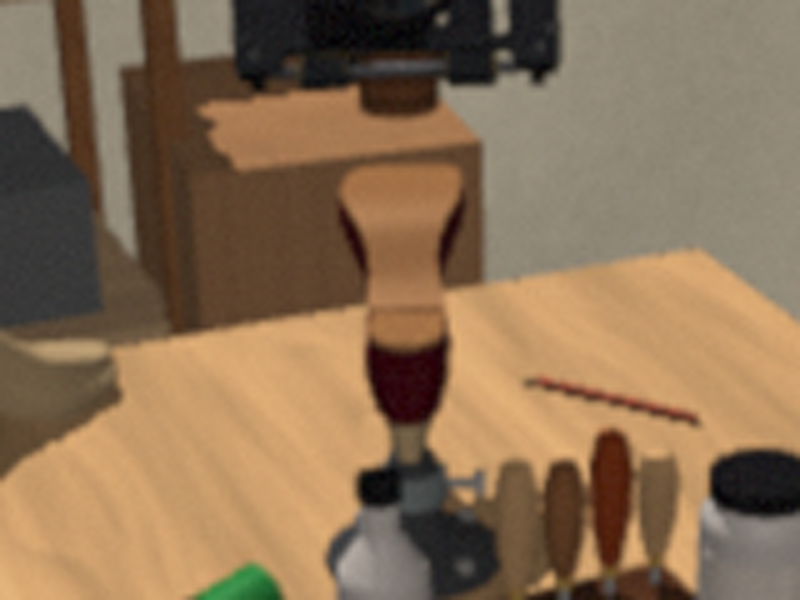

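The heel hangs seat-down over the shoe, and its offset from the top camera matches the seat's offset there within 1 mm. Descend to 4 cm and check the level.

```bash
python3 -m jog '[[0,-0.01,-0.0006,0.007,0.4,0,-0.1],[0,-0.03,-0.0007,0.02,0.46,0,-0.1],[0,-0.05,-0.0008,0.034,0.46,0,-0.1],[0,-0.07,-0.0009,0.048,0.46,0,-0.1],[0,-0.085,-0.0009,0.059,0.46,0,-0.1],[0,-0.0914,-0.0009,0.0635,0.46,0,-0.1],[0,-0.0914,-0.0009,0.0635,0.46,0,-0.1],[0,-0.0914,-0.0009,0.0635,0.46,0,-0.1],[0,-0.0914,-0.0009,0.0635,0.46,0,-0.1]]'
cat > chk.py <<'E'
from plan import *
s=log();p0=np.array(s['position']);R0=np.array(s['tcp_rot']);print(np.round(s['joint_positions'],1))
x=np.array([np.cos(np.radians(70)),np.sin(np.radians(70)),0]);y=np.cross([0,0,1],x);Z=np.array([0,0,1])
S=np.array([.497,.2895,.18])
print('expected heel in seat',[round(float(v),4) for v in ((p0-S)@x-.0124,(p0-S)@y,(p0-S)@Z-.0224)])
for dz in (.04,.02,.008):
    pf,Rf=final(S[:2],70,dz);print(dz,(R0.T@(pf-p0)).round(4),Ro.from_matrix(R0.T@Rf).as_rotvec(degrees=True).round(2))
o=p0-.0224*Z-.0124*x
for c in ('side','top'):
    info=viewer.camera_info(c);im,d=viewer.capture(c);W=cloud(c,d,info);cv2.imwrite(f'pics/{c}_{s["time_s"]:.1f}.png',im)
    if c=='side':cv2.imwrite('pics/chk.png',cv2.resize(im[80:170,190:310],(800,600),interpolation=cv2.INTER_CUBIC))
    for t in ('heel','heel_seat'):print(c,t,[(np.round(r['xyz'],4).tolist(),round(r['p'],2)) for r in models.tip_of(c,t) if r['xyz'][2]>.15])
    E=W-o;A=np.stack([E@x,E@y,E[...,2]],-1)
    m=(A[...,0]>-.03)&(A[...,0]<.035)&(abs(A[...,1])<.035)&(A[...,2]>.048)&(A[...,2]<.064);k=A[m]
    if len(k)>40:
        k=k[(k[:,0]>-.016)&(k[:,0]<.022)&(k[:,1]>-.014)&(k[:,1]<.022)];f=np.linalg.lstsq(np.c_[k[:,:2],np.ones(len(k))],k[:,2],rcond=None)[0];print(c,'tread plane slopes x,y',f.round(3),len(k))
E
python3 chk.py
```

```text
time_s: 15.15
position: [0.5007, 0.3011, 0.2421]
tcp_rot: [[0.197, 0.94, 0.28], [0.538, -0.342, 0.77], [0.82, -0.001, -0.573]]
force: [0.5, 1.2, -0.9]
opening: 0.574
grasp_force: 30.0
[ -5.1  27.7 116.5  78.2  54.  -45.5]
expected heel in seat [-0.0002, 0.0005, 0.0397]
0.04 [ 0.0004  0.0005 -0.    ] [-0.02 -0.04 -0.05]
0.02 [-0.016   0.0005  0.0115] [-0.02 -0.04 -0.05]
0.008 [-0.0258  0.0005  0.0183] [-0.02 -0.04 -0.05]
side heel [([0.4944, 0.2873, 0.2209], 0.52)]
side heel_seat [([0.4992, 0.2901, 0.1783], 0.66)]
top heel [([0.4967, 0.2882, 0.2174], 0.74)]
top heel_seat []
top tread plane slopes x,y [-0.006 -0.008  0.054] 88
```

View pics/chk.png

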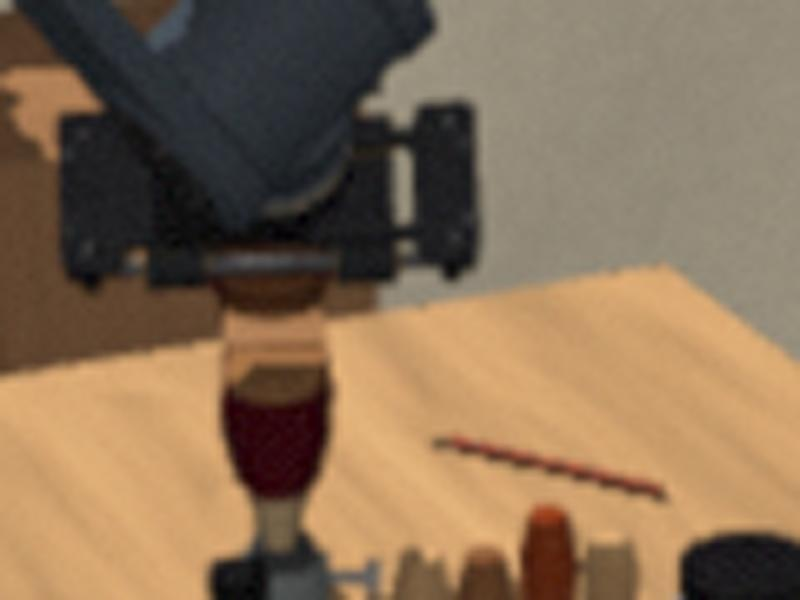

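The heel at (270,290) sits directly above the seat at (277,350), level within 0.01 rad. Final descent, slowly.

```bash
python3 -m jog '[[0,-0.004,0.0002,0.003,0,0,0],[0,-0.008,0.0004,0.006,0,0,0],[0,-0.012,0.0005,0.0087,0,0,0],[0,-0.016,0.0005,0.0115,0,0,0],[0,-0.019,0.0005,0.0136,0,0,0],[0,-0.022,0.0005,0.0157,0,0,0],[0,-0.024,0.0005,0.017,0,0,0],[0,-0.0255,0.0005,0.0181,0,0,0],[0,-0.0255,0.0005,0.0181,0,0,0],[0,-0.0255,0.0005,0.0181,0,0,0],[0,-0.0255,0.0005,0.0181,0,0,0],[0,-0.0255,0.0005,0.0181,0,0,0]]'
python3 chk.py
```

```text
time_s: 16.95
position: [0.501, 0.3011, 0.2101]
tcp_rot: [[0.198, 0.94, 0.279], [0.538, -0.342, 0.77], [0.819, -0.002, -0.573]]
force: [-0.7, -0.3, -1.2]
opening: 0.572
grasp_force: 30.0
[ -5.1  31.7 117.7  82.   53.1 -51.9]
expected heel in seat [-0.0001, 0.0003, 0.0077]
0.04 [ 0.0265  0.0002 -0.0184] [-0.06 -0.01 -0.12]
0.02 [ 0.0101  0.0002 -0.0069] [-0.06 -0.01 -0.12]
0.008 [ 0.0003  0.0003 -0.0001] [-0.06 -0.01 -0.12]
side heel [([0.4952, 0.2906, 0.1863], 0.47)]
side heel_seat [([0.4967, 0.2888, 0.1781], 0.73)]
top heel []
top heel_seat []
```

View pics/chk.png

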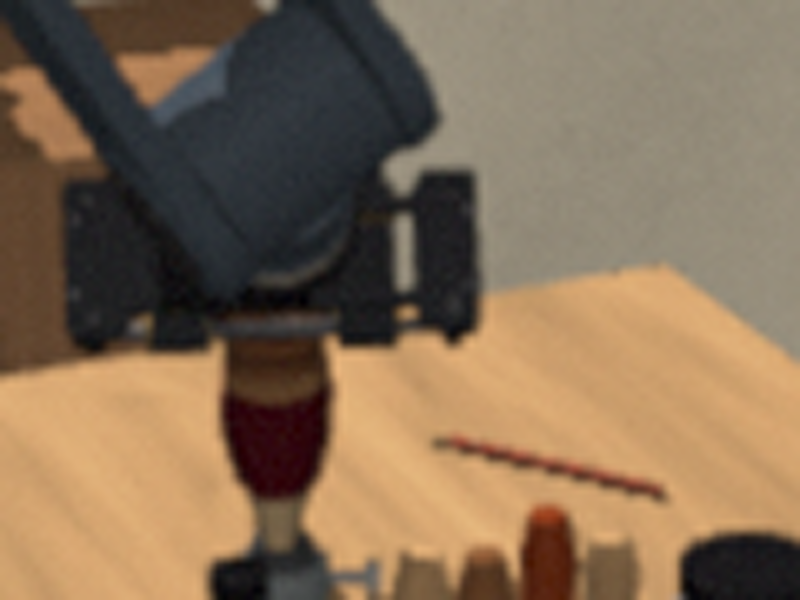

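The heel is directly above the seat at (277,365), with a strip of shaded seat still showing below it, no contact force and a steady grip. Estimated pose: centred within 1 mm, about 8 mm clear. Handing in.

```bash
python3 -c "
from rig import workorder
print(workorder.hand_in())"
```

```text
the job is handed in; nothing more can be done
None
```

I handed the job in with the heel still gripped, seat face down and level, about 8 mm above the heel seat and centred to about 1 mm by my measurements; no contact showed in the force readings, and the hand-in returned no verdict.

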